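# Stack the third pin in the bundling jig and hold the spring stop open at the mark

## Robot

A 6-joint arm with a two-finger parallel gripper is mounted at the origin on a cart in front of the work surface, level with it; the furniture and walls round the work are solid. World frame = base frame: x ahead of the robot, y to its left, z up, the work surface at z = 0. Lengths are in m, angles in rad, forces in N, time in s.
With the tool pointing down it reaches from about 0.3 to 0.875 m from the base axis. Payload 4.2 kg.
Tool frame: the origin (TCP) lies midway between the tips of the shut fingers; the grasp point (between the pads) lies r.grip_point_offset behind it (r.grip_point_offset is the distance from the TCP to the grasp point, in m); z points along the fingers, y is the line along which they close (so a half turn about z gives the same grasp; the last joint's range is limited). The gripper opens to 85 mm and grips with 20 to 120 N. Pads are 22 mm wide; open, the fingers measure 114 mm over their backs; the gripper's body (76 mm by 85 mm) begins 54 mm behind the grasp point. The pads swing forward as they close: fully open they stand 13 mm farther back than shut.
Start: joints at [1.266, 0.32, 1.565, -0, 1.257, -0.02], TCP at [0.162, 0.552, 0.231] pointing down, gripper open.
Joint ranges: [-3.11, 3.11], [-0.84, 2.01], [0.21, 2.61], [-1.34, 4.49], [0.05, 2.63], [-2.56, 2.56]. Speed limits (rad/s): [2.57, 2.57, 3.14, 3.14, 3.14, 3.14].

## Interface

Orientations are given as a 3x3 rotation matrix whose columns are the frame's x, y, z axes.
In Python, from bench import r gives the robot as it stands.
- The arm moves only by the tool drive_tool, never from a script. Its argument "rows" is a list of rows, each a list of 3 entries, a list of its own where there are three numbers: the shift along the world's x, y, z in m, then the turn, a rotation vector about the world's x, y, z in rad, then the closure in counts, from 0 (fully open) to 255 (shut). In form: [[[x, y, z], [wx, wy, wz], claw], ...]. A call has 1 to 10 rows; each row shifts and turns the commanded pose from where the row before left it; what a row does not reach is not made up. A row lasts 1/10 s, in which the tool goes at most 50 mm and 8.59 degrees, less where a joint would pass 70% of its speed; a pose out of reach is approached as far as the arm can. A call is refused whole if a number of a shift passes 0.05 or a number of a turn 0.15, either way. A call with a gripper value outside its range is refused whole. The fingers move at their own pace and stop on an object; the grip force is fixed at half the most. Time passes only in rows, so rows that do not move let the fingers close. It gives the time, the measured TCP pose, the force, the opening and the grip force at its end, in the units of the state.
- r.get_state(): the state, without advancing time (a new reading comes with each control period).
- r.snapshot(name): name is "scene" or "side" or "wrist"; returns a dict with "frame" (384x512x3 uint8, red, green, blue), "fx", "fy", "cx", "cy" (pixels), "position" and "rotation" of the camera in the world. Camera axes: x right, y up, looking along -z (the intrinsics and any distortion apply to the point x, -y, -z); pixel columns grow to the right and rows downward; lengths in m; the calibration is good to about 2 mm. The wrist camera is an equidistant fisheye: a pixel r from the principal point sees the ray r / f radians off the axis. A picture is of the moment at which its call begins. There is no depth.
- r.job_done(): hands the job in; it is judged then, once.
Trained networks look in a picture, given as the dict that the camera call returned (one of the last four; its "shot" number tells which), for a name from the list of things; names that differ only in an ending like _2 or _b are one class to them, and where a whole thing is asked for, a point or a joint stands for the part that bears it (a point fixed in the world has none). Each returns a list of dicts, best first, with "confidence" (0 to 1); they miss things now and then, are a little off and sometimes report something else, mostly with a low value. They report only what shows in the picture. A call takes as long as a camera call. They do not tell look-alikes from the thing itself.
- r.spot_in(label, picture): "xy" ([column, row] in pixels, amid what is visible of it).
- r.silhouettes(label, picture): "pixels" (384x512 bool, what is visible of it) and "xy" ([column, row] in pixels, amid what is visible of it).
The state is a dict: "time_s": time; "joint_pos": joint angles; "qd": joint speeds; "joint_torque": joint torques, N m; "ee_pos": TCP position; "tool_rot": TCP orientation; "contact_force": force on the tool from outside, world axes, zero at the start; "ft_torque": the same for the moment, N m; "opening": finger opening in m; "gripper_force": force on a finger pad.
Only numpy, scipy, OpenCV 4.12 (cv2) and the standard library are available. Lean on these libraries where they do the work, as an engineer would, in place of code of your own. Each camera call takes 0.05 s, during which the arm holds its last target. There are 200 camera calls.

## Task

Make up the bundle in the jig: lay the loose sleeve pin lengthwise in the groove on top of the two pins already in the cradle (set it down, do not drop it) and let go of it. Then pull the jig's spring-loaded end stop out by its T handle until its pointer fin lines up with the fin of the index clip on the rail, and keep holding it there so that the end cap can be fitted: the program finishes while the robot is still holding the stop at the mark, with the three pins still stacked. Leave the torch, the tube and the wheel nut alone.

Things in the scene. Friction and masses are not known exactly. Their poses are not given: they have to be found in the camera images.
- jig: Fixed jig: dark steel base 275 x 110 x 12 mm, pin cradle on its far half, sliding end stop on its near half. Origin: at bench height, middle of its width, near end of the cradle; x along the jig away from the robot, y left, z up; yaw varies. Base from x = -165 to 110 mm. Cradle floor 12 mm up; side walls' inner faces y = +-41 mm, tops 36 mm up; back plate's inner face x = 96 mm, top 70 mm up.
- groove (a point): Where the third pin belongs: its centre, 66 mm above the bench, once it lies in the groove on the two lower pins in the middle of the cradle (jig x = 48 mm, y = 0). Axes as the jig's; the pin lies along x.
- pin_loose_centre (a point): Plain aluminium sleeve pin, a cylinder 40 mm in diameter and 80 mm long with a 22 mm bore showing at both ends, about 0.25 kg. The loose one lies on the bench on the robot's right; it can roll. Point: its centre, on its axis (20 mm above the bench as it lies); x axis along the pin.
- pin_left_centre (a point): Plain aluminium sleeve pin, a cylinder 40 mm in diameter and 80 mm long with a 22 mm bore showing at both ends, about 0.25 kg. Lies loose in the cradle, left. Point: its centre, on its axis; x axis along the pin; 32 mm above the bench.
- pin_right_centre (a point): Plain aluminium sleeve pin, a cylinder 40 mm in diameter and 80 mm long with a 22 mm bore showing at both ends, about 0.25 kg. Lies loose in the cradle, right, beside the left one. Point: its centre, on its axis; x axis along the pin; 32 mm above the bench.
- end_stop (a joint): Pull-out of the sliding end stop in m: 0 home, up to 0.068 toward the robot (along jig -x). A spring pulls it home when let go: about 5 N at home, 1.6 N more per 10 mm. Its plate (80 mm wide, 8 mm thick, top 66 mm above the bench) has its far face at jig x = 0 at home, 4 to 12 mm from the lower pins' ends.
- pull_bar (a point): Grip of the end stop's T handle, moves with it: round dark bar 16 mm in diameter, 64 mm long across the jig (along its y), its axis 95 mm above the bench, on a stem 12 mm (along jig x) by 16 mm. Can be pinched from above with fingers on its near and far side. Point: the bar's middle, at home at jig x = -65 mm, y = 0.
- stop_pointer (a point): Pointer of the end stop, moves with it: dark upright fin 3 mm thick at the right-hand front corner of the carriage. Point: top of the fin at its rail-side end, 39 mm above the bench; at home at jig x = -82 mm, y = -33 mm.
- mark (a point): The mark: dark upright fin 3 mm thick on a steel index clip (14 x 17 mm) on the jig's right-hand rail; fixed, but set elsewhere along the rail each start. Point: top of the fin at its carriage-side end, 39 mm above the bench, 28 to 55 mm nearer the robot than the pointer at home. Axes as the jig's: the pointer is at the mark when both have the same jig x.
- torch: Black pocket torch, 32 x 121 x 33 mm, lying on the bench on the robot's right. Bystander. Origin: centre of its underside.
- cement_tube: Squeeze tube, 40 x 119 x 31 mm, lying on the bench on the robot's right. Bystander. Origin: centre of its underside.
- lug_nut: Bright wheel nut, 24 x 24 x 28 mm, standing on the bench on the robot's left near the jig. Bystander. Origin: centre of its underside.
Things that resemble listed ones, but are neither listed nor needed, are in the scene too. Leave any turquoise look-alike of the part that bears pin_right_centre alone.

How it is judged:
On the way, in this order (a step that is already met when the one before it is completed fails the run):
1. the loose pin lies in the groove on the two lower pins, released, with the end stop still home (x of pin_loose_centre in the frame of jig between 0.032 and 0.064 m and y of pin_loose_centre in the frame of jig between -0.007 and 0.007 m and z of pin_loose_centre in the frame of jig between 0.061 and 0.071 m and angle between the x axis of pin_loose_centre and the x axis of jig, either way round below 0.15 rad and y of pin_left_centre in the frame of jig between 0.014 and 0.027 m and y of pin_right_centre in the frame of jig between -0.027 and -0.014 m and z of each of pin_left_centre, pin_right_centre in the frame of jig below 0.036 m and contact force between pin_loose and the arm below 0.2 N and contact force between pin_loose and the fingers below 0.2 N and linear speed of pin_loose below 0.03 m/s and value of joint end_stop below 0.008 m), for 0.2 s.
2. the end stop is pulled out with its pointer at the mark and held by the fingers (x of stop_pointer in the frame of mark between -0.005 and 0.005 m and velocity of joint end_stop between -0.01 and 0.01 m/s and contact force between end_stop and the fingers above 3 N), for 0.3 s.
At the end, for the whole second after the job is handed in: Fingers hold the stop still (over 3 N), pointer within 5 mm of the mark; third pin rests free on the lower two: centre within 7 mm of the jig's middle line, 16 mm of the cradle's middle lengthwise, 61-71 mm above the bench, within 0.15 rad of the jig's axis; lower pins on the cradle floor (all of step 2 and x of pin_loose_centre in the frame of jig between 0.032 and 0.064 m and y of pin_loose_centre in the frame of jig between -0.007 and 0.007 m and z of pin_loose_centre in the frame of jig between 0.061 and 0.071 m and angle between the x axis of pin_loose_centre and the x axis of jig, either way round below 0.15 rad and y of pin_left_centre in the frame of jig between 0.014 and 0.027 m and y of pin_right_centre in the frame of jig between -0.027 and -0.014 m and z of each of pin_left_centre, pin_right_centre in the frame of jig below 0.036 m and contact force between pin_loose and the arm below 0.2 N and contact force between pin_loose and the fingers below 0.2 N and linear speed of pin_loose below 0.03 m/s); the arm keeps its last pose, push and grip.
It fails at once if the torch is moved by more than 30 mm (distance of torch from where it was at the start of the episode above 0.03 m).
It fails at once if the tube is moved by more than 30 mm (distance of cement_tube from where it was at the start of the episode above 0.03 m).
It fails at once if the wheel nut is moved by more than 30 mm (distance of lug_nut from where it was at the start of the episode above 0.03 m).
It fails at once if the loose pin is dropped (falls or flies free at more than 0.6 m/s, a fall of about 2 cm) (contact force between pin_loose and the fingers below 0.05 N and linear speed of pin_loose above 0.6 m/s).
It also fails if it takes over 61 s, if anything falls off the work surface, if the arm or the gripper's body presses on something with over 40 N, if the wrist force passes 120 N, or if a joint passes its speed limit or range.

## Working session

There is one attempt and no reset: what is moved stays moved. The work goes in short steps, Python scripts to look and compute and a tool call to move; the robot and the scene stay as the last step left them, time stands still between calls to the robot, and variables do not carry over. Pictures are saved under pics/ and viewed, at most 10 in all, crops included, and the job is handed in when it is done.

Besides the shell and the picture viewer there is one more tool, called after "Request:" as name(argument=value, ...) on one line, values as JSON. drive_tool: Moves the arm, as the interface text tells. Its arguments: {"type":"object","properties":{"rows":{"type":"array","items":{"type":"array"}}},"required":["rows"]}

```bash
mkdir -p pics
cat > h.py <<'E'
import numpy as np, cv2
from bench import r
def ray(p,uv):
    x=(uv[0]-p["cx"])/p["fx"]; y=(uv[1]-p["cy"])/p["fy"]
    if p.get("w"):
        t=np.hypot(x,y); s=np.sin(t)/max(t,1e-9); d=np.array([x*s,-y*s,-np.cos(t)])
    else: d=np.array([x,-y,-1.])
    d=np.array(p["rotation"])@d; return np.array(p["position"]),d
def at(p,uv,z):
    o,d=ray(p,uv); return o+d*(z-o[2])/d[2]
def snap(n):
    p=r.snapshot(n); p["w"]=(n=="wrist"); return p
def proj(p,X):
    c=np.array(p["rotation"]).T@(np.array(X)-p["position"]); x,y,z=c[0],-c[1],-c[2]
    if p["w"]:
        rr=np.hypot(x,y); t=np.arctan2(rr,z); x,y=x/rr*t,y/rr*t
    else: x,y=x/z,y/z
    return np.array([p["cx"]+p["fx"]*x,p["cy"]+p["fy"]*y])
def save(p,n,box=None,k=1):
    f=p["frame"][:,:,::-1]
    if box: f=f[box[1]:box[3],box[0]:box[2]]
    cv2.imwrite("pics/"+n,cv2.resize(f,None,fx=k,fy=k,interpolation=cv2.INTER_CUBIC))
E
python3 - <<'E'
from h import *
for n in("scene","side"):
    p=snap(n); save(p,n+"0.png",None,1.5); print(n,np.round(p["position"],3),p["fx"],p["cx"],np.round(p["rotation"],2).tolist())
    for l,z in(("jig",.0),("pin_loose_centre",.02),("pin_left_centre",.032),("pull_bar",.095),("stop_pointer",.039),("mark",.039),("torch",.016),("cement_tube",.015),("lug_nut",.014)):
        print(l,[(np.round(d["xy"]).tolist(),round(d["confidence"],2),np.round(at(p,d["xy"],z)[:2],3).tolist()) for d in r.spot_in(l,p)[:5]])
print(r.grip_point_offset,r.get_state())
E
```

```text
scene [-0.004 -0.594  0.568] 406.8212821220241 252.20680223906257 [[0.72, 0.37, -0.59], [-0.7, 0.35, -0.63], [-0.02, 0.86, 0.51]]
jig [([207.0, 194.0], 0.81, [0.55, 0.17])]
pin_loose_centre [([336.0, 283.0], 0.58, [0.497, -0.286])]
pin_left_centre [([225.0, 168.0], 0.45, [0.645, 0.204])]
pull_bar [([204.0, 186.0], 0.82, [0.477, 0.077])]
stop_pointer [([208.0, 185.0], 0.9, [0.542, 0.154])]
mark [([198.0, 212.0], 0.5, [0.449, 0.072])]
torch [([266.0, 252.0], 0.76, [0.474, -0.125])]
cement_tube [([315.0, 228.0], 0.92, [0.612, -0.145])]
lug_nut []
side [0.568 0.98  0.722] 392.121514220059 253.29608476893534 [[-1.0, 0.0, 0.03], [0.02, -0.56, 0.83], [0.02, 0.83, 0.56]]
jig [([257.0, 235.0], 0.65, [0.524, 0.136])]
pin_loose_centre [([261.0, 155.0], 0.5, [0.498, -0.294])]
pin_left_centre [([220.0, 237.0], 0.8, [0.625, 0.181]), ([263.0, 156.0], 0.22, [0.491, -0.268])]
pull_bar [([257.0, 231.0], 0.9, [0.529, 0.229])]
stop_pointer [([256.0, 230.0], 0.76, [0.527, 0.157])]
mark []
torch [([267.0, 181.0], 0.72, [0.484, -0.124])]
cement_tube [([232.0, 181.0], 0.64, [0.601, -0.123])]
lug_nut []
0.0187 {'time_s': 1.0, 'joint_pos': array([ 1.26601142e+00,  3.19609987e-01,  1.56447903e+00, -1.51281358e-05,
        1.25743207e+00, -2.00231448e-02]), 'qd': array([0.00191254, 0.00021768, 0.00026637, 0.00204476, 0.00096711,
       0.0007114 ]), 'joint_torque': array([-5.25187024e-04, -4.15427685e+01, -2.34424728e+01, -1.53547517e-04,
        4.69336046e-04,  1.02583499e-06]), 'ee_pos': array([0.16155492, 0.55185317, 0.23134036]), 'tool_rot': array([[-9.59729917e-01,  2.80924339e-01,  3.52042929e-05],
       [ 2.80924341e-01,  9.59729915e-01,  6.39490961e-05],
       [-1.58217555e-05,  7.12636035e-05, -9.99999997e-01]]), 'contact_force': array([ 0.19239244, -0.46101777,  0.30230637]), 'ft_torque': array([-0.01395162,  0.02522019,  0.02450032]), 'gripper_force': 0.0, 'opening': 0.08526543316934244}
```

View pics/scene0.png

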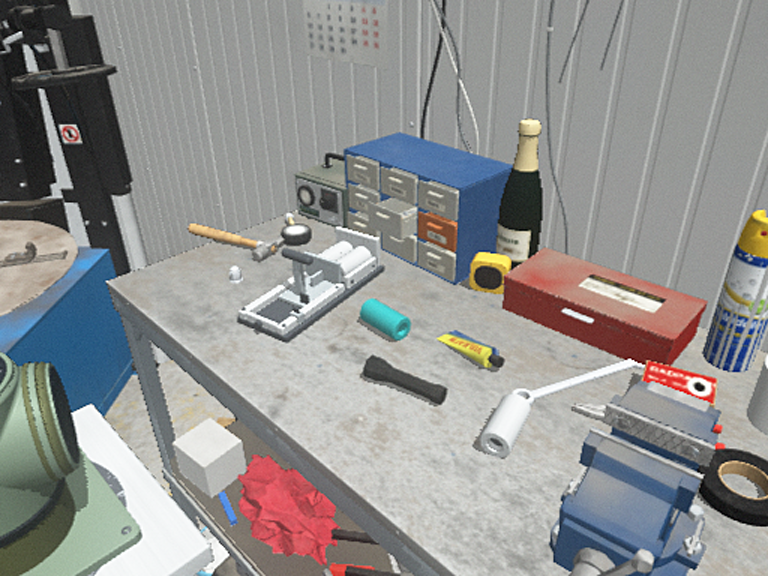

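View pics/side0.png

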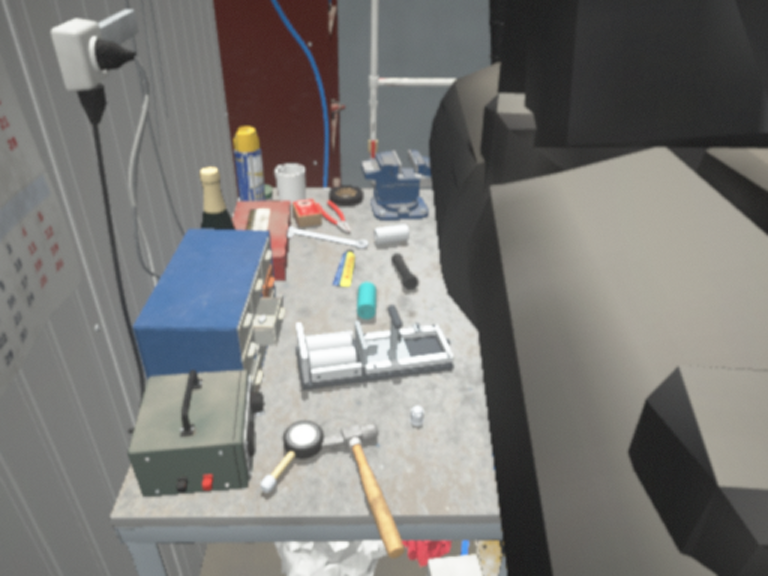

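The scene view shows the aluminium loose pin at (336,283), with a wrench end touching or near it. The turquoise look-alike is at (257,213), the torch at (268,252), the tube at (313,232), and the jig runs from about (175,218) to (245,165). The pin in the side view at (261,156) is the same grey one. I'll move over the jig for a close look.

Request:
drive_tool(rows=[[[0.028, -0.04, 0.01], [0, 0, 0], 0], [[0.028, -0.04, 0.01], [0, 0, 0], 0], [[0.028, -0.04, 0.01], [0, 0, 0], 0], [[0.028, -0.04, 0.01], [0, 0, 0], 0], [[0.028, -0.04, 0.01], [0, 0, 0], 0], [[0.028, -0.04, 0.01], [0, 0, 0], 0], [[0.028, -0.04, 0.01], [0, 0, 0], 0], [[0.028, -0.04, 0.01], [0, 0, 0], 0], [[0.028, -0.04, 0.01], [0, 0, 0], 0], [[0, 0, 0], [0, 0, 0], 0]])

```text
time_s: 2.0
ee_pos: [0.4168, 0.1878, 0.3227]
tool_rot: [[-0.958, 0.288, 0.004], [0.288, 0.958, -0.001], [-0.004, 0.001, -1.0]]
contact_force: [-0.7, -0.0, 0.1]
opening: 0.0855
gripper_force: 0.0
```

Run:
```python
from h import *
p=snap("wrist"); save(p,"w1.png",None,1.5); print(np.round(p["position"],3),p["fx"],p["cx"],p["cy"],np.round(p["rotation"],2).tolist())
s=r.get_state();print(s["ee_pos"],s["tool_rot"].round(3).tolist(),s["contact_force"])
for l,z in(("jig",.0),("pin_left_centre",.032),("pull_bar",.095),("stop_pointer",.039),("mark",.039),("lug_nut",.014)):
    print(l,[(np.round(d["xy"]).tolist(),round(d["confidence"],2),np.round(at(p,d["xy"],z)[:2],3).tolist()) for d in r.spot_in(l,p)[:5]])
```

```text
[0.339 0.21  0.466] 297.3186396354542 254.05084880265693 188.6277910464443 [[0.29, -0.91, -0.3], [0.96, 0.27, 0.09], [0.0, -0.32, 0.95]]
[0.41502645 0.18987028 0.32193439] [[-0.958, 0.286, 0.001], [0.286, 0.958, 0.001], [-0.001, 0.001, -1.0]] [-0.86052121  0.96885003 -0.36783306]
jig [([249.0, 209.0], 0.79, [0.52, 0.147])]
pin_left_centre [([293.0, 262.0], 0.61, [0.625, 0.194]), ([270.0, 273.0], 0.44, [0.635, 0.15])]
pull_bar [([251.0, 224.0], 0.82, [0.504, 0.156]), ([336.0, 162.0], 0.55, [0.453, 0.289])]
stop_pointer [([253.0, 225.0], 0.95, [0.534, 0.15])]
mark []
lug_nut [([334.0, 162.0], 0.62, [0.478, 0.303])]
```

View pics/w1.png

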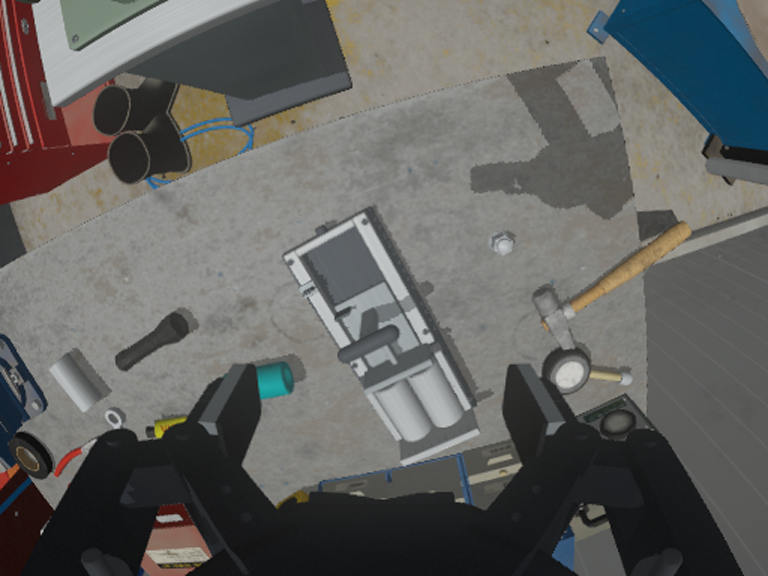

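The wrist view shows the jig with the T bar around (246,231), two grey pins at (270,273) and (293,262), the clip fin near (205,194), the pointer near (229,209), the nut at (335,162), and the loose pin at (50,254). Next is one enlarged crop to read the features.

Run:
```python
from h import *
p=snap("wrist"); save(p,"w2.png",(180,130,330,320),3.15)
import pickle; pickle.dump(p,open("w2.pkl","wb"))
```

```text
(no output)
```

View pics/w2.png

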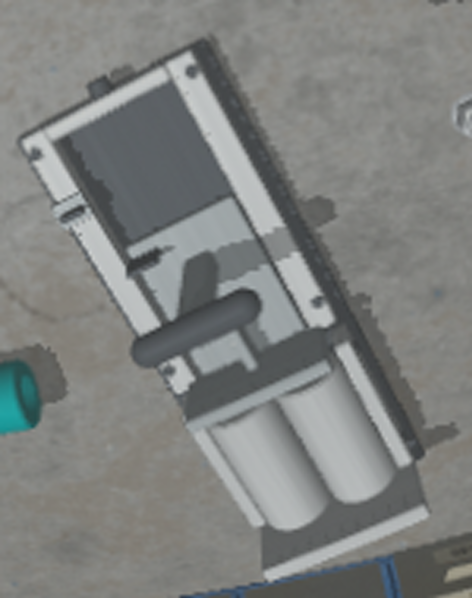

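```bash
cat >> h.py <<'E'
from scipy.optimize import least_squares
def jw(j,X):
    c,s=np.cos(j[2]),np.sin(j[2]); return np.array([j[0]+c*X[0]-s*X[1],j[1]+s*X[0]+c*X[1],X[2]])
def wj(j,P):
    c,s=np.cos(j[2]),np.sin(j[2]); d=np.array(P)[:2]-j[:2]; return np.array([c*d[0]+s*d[1],-s*d[0]+c*d[1]])
def fit(p,obs):
    f=lambda j:np.concatenate([proj(p,jw(j,X))-uv for X,uv in obs])
    o=least_squares(f,[.55,.15,.2],loss="soft_l1"); return o.x,f(o.x).reshape(-1,2)
E
python3 - <<'E'
from h import *
import pickle
p=pickle.load(open("w2.pkl","rb"))
c=lambda u,v:np.array([u/3.15+180,v/3.15+130])
obs=[((-.065,-.032,.095),c(135,352)),((-.065,.032,.095),c(259,303)),((0,-.04,.066),c(190,425)),((0,.04,.066),c(332,372)),((-.165,.055,.012),c(208,40)),((.096,0,.07),c(344,537))]
j,e=fit(p,obs);print(j,e.round(1).tolist())
m=wj(j,at(p,c(88,210),.039));q=wj(j,at(p,c(128,272),.039));print("mark",m,wj(j,at(p,c(62,218),.039)),"ptr",q,wj(j,at(p,c(172,250),.039)))
for nm,X in(("ptr",(-.082,-.033,.039)),("L",(.008,.02,.052)),("nearR",(-.165,-.055,.012))): print(nm,(proj(p,jw(j,X))-[180,130])*3.15)
for P in((.625,.194),(.635,.15)): print(wj(j,P))
# loose pin
for l in("scene","side","wrist"):
    w=snap(l)
    for d in r.silhouettes("pin_loose_centre",w)[:4]:
        ys,xs=np.nonzero(d["pixels"]); 
        if len(xs)<30: continue
        (cx,cy),(a,b),an=cv2.minAreaRect(np.c_[xs,ys].astype(np.float32)); bx=cv2.boxPoints(((cx,cy),(a,b),an))
        print(l,d["confidence"],d["xy"],(cx,cy),at(w,(cx,cy),.02).round(3),[at(w,b,.02)[:2].round(3).tolist() for b in bx])
    if l=="wrist": save(w,"w3.png",(0,200,140,320),4)
E
```

```text
[0.574206   0.15929421 0.19345724] [[-0.3, 1.0], [0.9, -2.0], [0.0, 2.9], [0.7, -0.3], [-0.4, -0.7], [-1.1, 0.5]]
mark [-0.1207366  -0.03275126] [-0.12303934 -0.04638929] ptr [-0.08323404 -0.03141796] [-0.08363642 -0.00618529]
ptr [126.47813398 275.33865407]
L [302.48039552 385.54419456]
nearR [ 16.0497454  138.04206755]
[0.05651875 0.02429308]
[ 0.05787308 -0.02080864]
scene 0.84 [335.0, 284.1] (336.6000061035156, 282.8000183105469) [ 0.499 -0.287  0.02 ] [[0.442, -0.283], [0.558, -0.243], [0.561, -0.291], [0.448, -0.324]]
side 0.6 [260.7, 156.5] (260.5, 155.5) [ 0.499 -0.292  0.02 ] [[0.544, -0.32], [0.456, -0.347], [0.455, -0.265], [0.539, -0.24]]
wrist 0.85 [48.2, 258.3] (47.70732879638672, 256.6341857910156) [ 0.499 -0.291  0.02 ] [[0.467, -0.339], [0.452, -0.272], [0.53, -0.247], [0.551, -0.314]]
wrist 0.67 [247.3, 211.4] (253.92906188964844, 228.80450439453125) [0.543 0.153 0.02 ] [[0.414, 0.075], [0.393, 0.181], [0.704, 0.245], [0.749, 0.114]]
```

Jig fit is good: origin (0.574, 0.159), yaw 0.193, residuals mostly ≤1 px, and the predicted pointer agrees. The loose pin is at about (0.499,-0.290), and all three cameras agree. I'll move above it.

Request:
drive_tool(rows=[[[0.006, -0.045, -0.01], [0, 0, 0.06], 0], [[0.006, -0.045, -0.01], [0, 0, 0.06], 0], [[0.006, -0.045, -0.01], [0, 0, 0.06], 0], [[0.006, -0.045, -0.01], [0, 0, 0.06], 0], [[0.006, -0.045, -0.01], [0, 0, 0.06], 0], [[0.006, -0.045, -0.01], [0, 0, 0.06], 0], [[0.006, -0.045, -0.01], [0, 0, 0.06], 0], [[0.006, -0.045, -0.01], [0, 0, 0.06], 0], [[0.006, -0.045, -0.01], [0, 0, 0.06], 0], [[0.006, -0.045, -0.01], [0, 0, 0.06], 0]])

```text
time_s: 3.7
ee_pos: [0.4736, -0.2601, 0.221]
tool_rot: [[-0.95, -0.312, 0.0], [-0.312, 0.95, 0.0], [-0.0, -0.0, -1.0]]
contact_force: [0.6, 0.2, 0.7]
opening: 0.0854
gripper_force: 0.0
```

Request:
drive_tool(rows=[[[0, -0.02, -0.01], [0, 0, 0], 0], [[0, 0, 0], [0, 0, 0], 0], [[0, 0, 0], [0, 0, 0], 0]])

```text
time_s: 4.0
ee_pos: [0.4733, -0.2779, 0.2111]
tool_rot: [[-0.951, -0.309, -0.001], [-0.309, 0.951, 0.001], [0.0, 0.001, -1.0]]
contact_force: [-0.1, 0.8, 1.3]
opening: 0.0852
gripper_force: 0.0
```

Run:
```python
from h import *
import pickle
w=snap("wrist"); pickle.dump(w,open("w3.pkl","wb"))
for d in r.silhouettes("pin_loose_centre",w)[:4]:
    ys,xs=np.nonzero(d["pixels"]); P=np.array([at(w,q,.02)[:2] for q in np.c_[xs,ys]])
    (c,s,a)=cv2.minAreaRect((P*1000).astype(np.float32)); print(d["confidence"],d["xy"],c,s,a)
u,v=np.round(proj(w,(.5,-.29,.02))).astype(int); print(u,v)
f=w["frame"]; save(w,"w3.png",(max(0,u-90),max(0,v-80),u+90,v+80),4)
```

```text
0.92 [241.4, 178.0] (499.4399108886719, -287.5984802246094) (90.9638900756836, 42.04530715942383) 16.224241256713867
0.52 [457.7, 311.5] (610.9649047851562, 167.20819091796875) (78.19498443603516, 19.115747451782227) 67.4090805053711
238 183
```

View pics/w3.png

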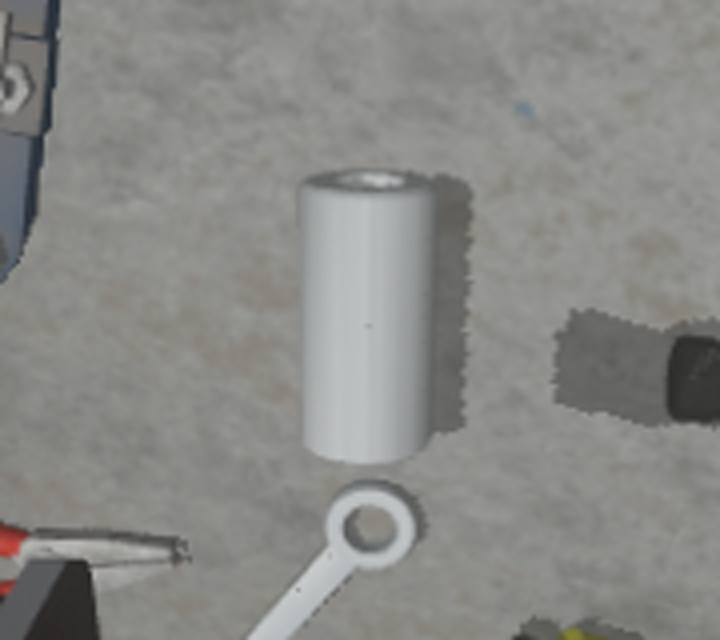

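The crop shows the grey aluminium pin with its bore, spanning rows 172–462 and columns 301–433. This is the one described; the turquoise pin at scene (257,213) is the look-alike. The wrench ring lies just beyond the far end and is clear of the pads.

Run:
```python
from h import *
import pickle
p=pickle.load(open("w3.pkl","rb")); c=lambda u,v:(u/4+148,v/4+103)
print("far top",at(p,c(367,462),.04),"near top",at(p,c(366,192),.04))
# side tangents at three rows
cam=np.array(p["position"])
for v in(215,430):
    a=[at(p,c(u,v),.02) for u in((301,434) if v==215 else (303,431))]; print(v,a[0][:2].round(4),a[1][:2].round(4),((a[0]+a[1])/2)[:2].round(4))
def f(x):
    ax=np.array([np.cos(x[2]),np.sin(x[2]),0]); n=np.array([-ax[1],ax[0],0]); C=np.array([x[0],x[1],.02])
    out=[]
    for s,px in((-1,[(301,215),(303,430)]),(1,[(434,215),(431,430)])):
        for q in px:
            o,d=ray(p,c(*q)); w=o-C; w=w-ax*(w@ax); d=d-ax*(d@ax); out.append((abs(np.cross(w,d)@ax)/np.linalg.norm(d)-.02)*1e3)
    return out+[((at(p,c(367,462),.04)-C)@ax-.04)*1e3,((at(p,c(366,192),.04)-C)@ax+.04)*1e3]
o=least_squares(f,[.5,-.29,.3]);print(o.x,o.fun)
```

```text
far top [ 0.53442703 -0.27588402  0.04      ] near top [ 0.45900193 -0.29942756  0.04      ]
215 [ 0.4751 -0.315 ] [ 0.4634 -0.2785] [ 0.4693 -0.2968]
430 [ 0.5391 -0.2958] [ 0.527  -0.2587] [ 0.533  -0.2773]
[ 0.49690421 -0.28827522  0.29723166] [-0.89557165 -0.52402789 -0.8860633  -0.52645208 -0.4934569   0.4934569 ]
```

Request:
drive_tool(rows=[[[0.012, -0.005, -0.04], [0, 0, -0.015], 0], [[0.012, -0.005, -0.04], [0, 0, 0], 0], [[0, 0, -0.04], [0, 0, 0], 0], [[0, 0, -0.035], [0, 0, 0], 0], [[0, 0, -0.025], [0, 0, 0], 0], [[0, 0, -0.015], [0, 0, 0], 0], [[0, 0, -0.009], [0, 0, 0], 0], [[0, 0, 0], [0, 0, 0], 0], [[0, 0, 0], [0, 0, 0], 0]])

```text
time_s: 5.0
ee_pos: [0.4984, -0.288, 0.0084]
tool_rot: [[-0.955, -0.296, 0.002], [-0.296, 0.955, -0.001], [-0.001, -0.001, -1.0]]
contact_force: [0.0, -0.1, -0.7]
opening: 0.0852
gripper_force: 0.0
```

Request:
drive_tool(rows=[[[0, 0, 0], [0, 0, 0], 100], [[0, 0, 0], [0, 0, 0], 180], [[0, 0, 0], [0, 0, 0], 180], [[0, 0, 0], [0, 0, 0], 180], [[0, 0, 0], [0, 0, 0], 180], [[0, 0, 0], [0, 0, 0], 180], [[0, 0, 0], [0, 0, 0], 180], [[0, 0, 0], [0, 0, 0], 180]])

```text
time_s: 5.8
ee_pos: [0.4981, -0.2886, 0.0083]
tool_rot: [[-0.955, -0.296, 0.001], [-0.296, 0.955, -0.001], [-0.001, -0.001, -1.0]]
contact_force: [0.5, 0.4, 5.4]
opening: 0.038
gripper_force: 60.1
```

Request:
drive_tool(rows=[[[0, 0, 0.01], [0, 0, 0], 180], [[0, 0, 0.02], [0, 0, 0], 180], [[0, 0, 0.04], [0, 0, 0], 180], [[0, 0, 0.04], [0, 0, 0], 180], [[0, 0, 0.04], [0, 0, 0], 180], [[0, 0, 0.03], [0, 0, 0], 180], [[0, 0, 0], [0, 0, 0], 180], [[0, 0, 0], [0, 0, 0], 180]])

```text
time_s: 6.6
ee_pos: [0.4971, -0.2879, 0.1874]
tool_rot: [[-0.955, -0.296, -0.0], [-0.296, 0.955, 0.0], [0.0, 0.0, -1.0]]
contact_force: [0.2, -0.2, -2.5]
opening: 0.0381
gripper_force: 60.5
```

Run:
```python
from h import *
s=r.get_state();print(s["ee_pos"],s["opening"],s["gripper_force"],s["contact_force"])
p=snap("side")
for z in (.05,.1,.15):print(z,at(p,(188,205),z).round(3),at(p,(188,215),z).round(3),at(p,(186,228),z).round(3),at(p,(176,235),z).round(3))
w=snap("wrist"); save(w,"w4.png",None,1.2)
print(proj(w,[*s["ee_pos"][:2],s["ee_pos"][2]+.0117]))
```

```text
[ 0.49714238 -0.28791263  0.18740741] 0.03814054125998981 60.53817272186279 [ 0.1579751  -0.20320252 -2.52793728]
0.05 [0.723 0.06  0.05 ] [0.718 0.107 0.05 ] [0.716 0.164 0.05 ] [0.739 0.193 0.05 ]
0.1 [0.711 0.128 0.1  ] [0.706 0.172 0.1  ] [0.705 0.225 0.1  ] [0.726 0.251 0.1  ]
0.15 [0.7   0.197 0.15 ] [0.695 0.237 0.15 ] [0.694 0.286 0.15 ] [0.714 0.31  0.15 ]
[254.50912594 260.10831981]
```

View pics/w4.png

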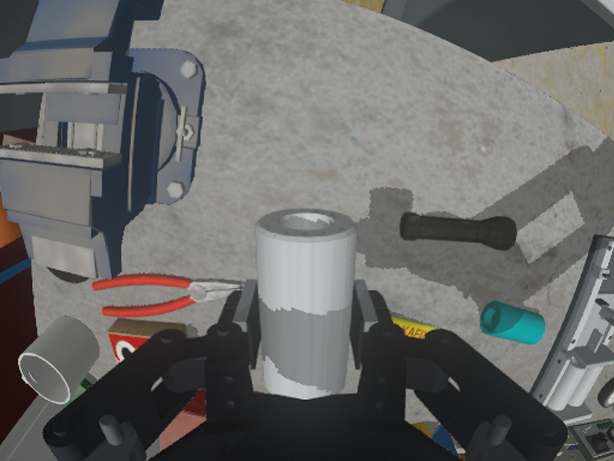

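The pin is held level between the pads, with its near end face at (255,185) px. I'll check its position along the axis while carrying it to the jig.

Request:
drive_tool(rows=[[[0.012, 0.04, 0.01], [0, 0, -0.01], 180], [[0.012, 0.04, 0.01], [0, 0, -0.01], 180], [[0.012, 0.04, 0.01], [0, 0, -0.01], 180], [[0.012, 0.04, 0], [0, 0, -0.01], 180], [[0.012, 0.04, 0], [0, 0, -0.01], 180], [[0.012, 0.04, 0], [0, 0, -0.01], 180], [[0.012, 0.04, 0], [0, 0, -0.01], 180], [[0.012, 0.04, 0], [0, 0, -0.01], 180], [[0.012, 0.04, 0], [0, 0, -0.01], 180], [[0.012, 0.04, 0], [0, 0, -0.01], 180]])

```text
time_s: 7.7
ee_pos: [0.6169, 0.1134, 0.2149]
tool_rot: [[-0.98, -0.199, -0.004], [-0.199, 0.98, -0.001], [0.004, 0.0, -1.0]]
contact_force: [0.0, -0.2, -1.5]
opening: 0.0379
gripper_force: 60.6
```

Request:
drive_tool(rows=[[[0, 0.03, 0], [0, 0, 0], 180], [[0, 0.02, 0], [0, 0, 0], 180], [[0, 0.005, 0], [0, 0, 0], 180], [[0, 0, 0], [0, 0, 0], 180], [[0, 0, 0], [0, 0, 0], 180]])

```text
time_s: 8.2
ee_pos: [0.6173, 0.1657, 0.2164]
tool_rot: [[-0.98, -0.198, -0.002], [-0.198, 0.98, -0.001], [0.002, -0.001, -1.0]]
contact_force: [0.5, -0.4, -2.2]
opening: 0.0384
gripper_force: 60.7
```

Run:
```python
from h import *
import pickle
s=r.get_state();T=s["ee_pos"];R=s["tool_rot"];print(T,np.arctan2(-R[1,0],-R[0,0]),s["opening"],s["contact_force"])
w=snap("wrist"); pickle.dump(w,open("w5.pkl","wb")); save(w,"w5.png",(120,100,390,330),2.2)
for k in((-.04,.0317),(-.04,-.0083),(-.04,.0117)): print((proj(w,T-R[:,0]*k[0]+[0,0,k[1]])-[120,100])*2.2)
for k in((-.04,.0317),(-.04,-.0083)): print((proj(w,T+R[:,0]*k[0]*-1+[0,0,k[1]])))
j=(.5742,.1593,.1935)
for n,X in(("bar",(-.065,0,.095)),("L",(.048,.02,.032)),("R",(.048,-.02,.032)),("goal",(.048,0,.066))):print(n,jw(j,X))
```

```text
[0.61725635 0.16565396 0.21642591] 0.1995030785093433 0.0384369419896999 [ 0.47575945 -0.40684742 -2.22353722]
[299.05233975 217.00618267]
[298.11647579 159.95483057]
[298.52214347 184.54138391]
[255.93288171 198.63917394]
[255.507489   172.70674117]
bar [0.51041308 0.14680084 0.095     ]
L [0.61745829 0.18815689 0.032     ]
R [0.62515008 0.1489034  0.032     ]
goal [0.62130419 0.16853015 0.066     ]
```

View pics/w5.png

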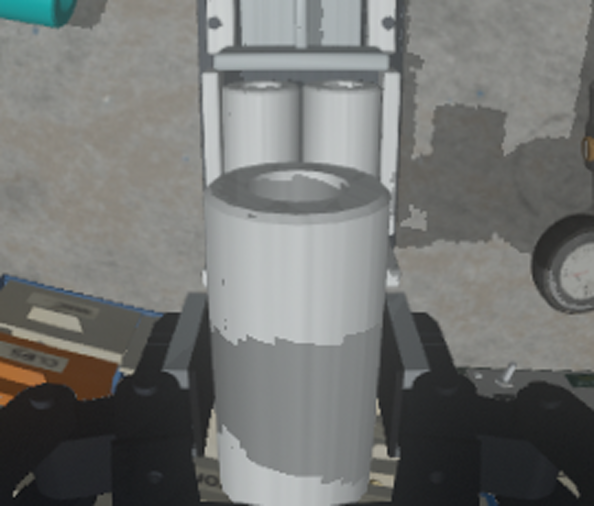

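Pin sits centred in the grip as predicted: near rim predicted (299,217), seen (298,214). The groove between the lower pins is at column 301 of the crop, plate corners are at (214,65) and (389,65).

Run:
```python
from h import *
import pickle
w=pickle.load(open("w5.pkl","rb")); c=lambda u,v:(u/2.2+120,v/2.2+100); j=np.array((.5742,.1593,.1935))
for n,q,z in(("groove mid near",(301,88),.045),("Lpin out",(379,120),.032),("Rpin out",(223,120),.032),("mid far",(302,160),.045),("plate R",(214,66),.066),("plate L",(389,67),.066)):print(n,wj(j,at(w,c(*q),z)).round(4))
```

```text
groove mid near [ 0.0111 -0.0001]
Lpin out [0.0292 0.0402]
Rpin out [ 0.0297 -0.0399]
mid far [0.0474 0.0007]
plate R [-0.0023 -0.0397]
plate L [-0.0024  0.0395]
```

Request:
drive_tool(rows=[[[0.003, 0.003, -0.03], [0, 0, -0.006], 180], [[0, 0, -0.04], [0, 0, 0], 180], [[0, 0, -0.035], [0, 0, 0], 180], [[0, 0, -0.025], [0, 0, 0], 180], [[0, 0, -0.015], [0, 0, 0], 180], [[0, 0, -0.008], [0, 0, 0], 180], [[0, 0, -0.004], [0, 0, 0], 180], [[0, 0, 0], [0, 0, 0], 180], [[0, 0, 0], [0, 0, 0], 180]])

```text
time_s: 9.15
ee_pos: [0.6213, 0.1698, 0.0615]
tool_rot: [[-0.981, -0.193, 0.002], [-0.193, 0.981, 0.001], [-0.002, 0.0, -1.0]]
contact_force: [0.0, -0.2, -2.7]
opening: 0.0377
gripper_force: 60.7
```

Request:
drive_tool(rows=[[[0, 0, -0.001], [0, 0, 0], 180], [[0, 0, -0.001], [0, 0, 0], 180], [[0, 0, -0.001], [0, 0, 0], 180], [[0, 0, 0], [0, 0, 0], 180], [[0, 0, 0], [0, 0, 0], 180]])

```text
time_s: 9.65
ee_pos: [0.6205, 0.1699, 0.0573]
tool_rot: [[-0.981, -0.193, -0.0], [-0.193, 0.981, 0.0], [0.0, 0.0, -1.0]]
contact_force: [-0.4, 0.1, -2.7]
opening: 0.0381
gripper_force: 60.7
```

Request:
drive_tool(rows=[[[0, -0.001, -0.001], [0, 0, 0], 180], [[0, 0, -0.001], [0, 0, 0], 180], [[0, 0, 0], [0, 0, 0], 180], [[0, 0, 0], [0, 0, 0], 180]])

```text
time_s: 10.05
ee_pos: [0.6205, 0.1688, 0.0553]
tool_rot: [[-0.981, -0.193, -0.0], [-0.193, 0.981, 0.0], [0.0, 0.0, -1.0]]
contact_force: [-0.7, -0.0, -2.1]
opening: 0.0381
gripper_force: 60.7
```

Request:
drive_tool(rows=[[[0, 0, -0.001], [0, 0, 0], 180], [[0, 0, 0], [0, 0, 0], 180], [[0, 0, 0], [0, 0, 0], 180]])

```text
time_s: 10.35
ee_pos: [0.6206, 0.1689, 0.0548]
tool_rot: [[-0.981, -0.193, 0.0], [-0.193, 0.981, 0.0], [-0.0, 0.0, -1.0]]
contact_force: [-2.0, 0.3, 3.9]
opening: 0.0383
gripper_force: 61.2
```

Contact, about 6 N on the pins. Release.

Request:
drive_tool(rows=[[[0, 0, 0], [0, 0, 0], 120], [[0, 0, 0], [0, 0, 0], 100], [[0, 0, 0], [0, 0, 0], 60], [[0, 0, 0], [0, 0, 0], 0], [[0, 0, 0], [0, 0, 0], 0], [[0, 0, 0], [0, 0, 0], 0]])

```text
time_s: 10.95
ee_pos: [0.6206, 0.1689, 0.0543]
tool_rot: [[-0.981, -0.193, -0.0], [-0.193, 0.981, 0.0], [0.0, 0.0, -1.0]]
contact_force: [0.4, -0.1, -0.3]
opening: 0.0855
gripper_force: 0.0
```

Request:
drive_tool(rows=[[[0, 0, 0.01], [0, 0, 0], 0], [[0, 0, 0.02], [0, 0, 0], 0], [[0, 0, 0.03], [0, 0, 0], 0], [[0, 0, 0.04], [0, 0, 0], 0], [[-0.02, 0, 0.04], [0, 0, 0], 0], [[-0.04, 0, 0.03], [0, 0, 0], 0], [[-0.04, -0.01, 0.02], [0, 0, 0], 0], [[-0.04, -0.01, 0], [0, 0, 0], 0], [[0, 0, 0], [0, 0, 0], 0], [[0, 0, 0], [0, 0, 0], 0]])

```text
time_s: 11.95
ee_pos: [0.4803, 0.1488, 0.2456]
tool_rot: [[-0.981, -0.193, 0.002], [-0.193, 0.981, 0.001], [-0.003, 0.0, -1.0]]
contact_force: [0.2, 0.5, -0.5]
opening: 0.0858
gripper_force: 0.0
```

Run:
```python
from h import *
import pickle
s=r.get_state();print(s["ee_pos"],s["joint_pos"])
w=snap("wrist"); pickle.dump(w,open("w6.pkl","wb")); j=np.array((.5742,.1593,.1935))
u,v=proj(w,jw(j,(-.03,0,.05))).astype(int); b=(u-70,v-95,u+70,v+95); print(b); save(w,"w6.png",b,3.1)
for n,X in(("mark?",(-.122,-.033,.039)),("ptr",(-.082,-.033,.039)),("barR",(-.065,-.032,.095)),("barL",(-.065,.032,.095)),("near top pin",(.008,0,.086)),("far top pin",(.088,0,.086))):print(n,((proj(w,jw(j,X))-b[:2])*3.1).round())
```

```text
[0.48031634 0.14883462 0.24558778] [ 2.77560400e-01  1.95127125e-01  1.70054046e+00  8.84198733e-05
  1.24332856e+00 -1.48759265e+00]
(np.int64(178), np.int64(118), np.int64(318), np.int64(308))
mark? [131.  64.]
ptr [134. 165.]
barR [122. 255.]
barL [309. 255.]
near top pin [217. 426.]
far top pin [219. 583.]
```

View pics/w6.png

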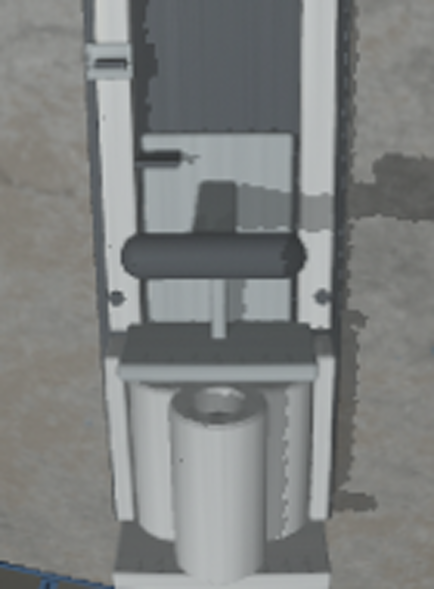

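Pin 3 rests in the groove, centred at column 218 against jig centre 217. The clip fin is at crop (127,63) and the pointer fin at (137,157). Next I'll work out the pull distance.

Run:
```python
from h import *
import pickle
w=pickle.load(open("w6.pkl","rb")); j=np.array((.5742,.1593,.1935)); c=lambda u,v:(u/3.1+178,v/3.1+118)
f=w["frame"].mean(2)
for n,u0 in(("mark",[212,214,216,218]),("ptr",[224,226,228,230,232])):
    for u in u0:
        seg=f[(128 if n=="mark" else 158):(148 if n=="mark" else 178),u].round().astype(int); print(n,u,seg.tolist())
for n,q,z in(("mark",(126,63),.039),("ptr",(138,157),.039),("barR",(122,255),.095),("barL",(304,255),.095),("pin3 near",(218,422),.086),("pin3 far",(219,578),.086),("barmid",(213,255),.095)): print(n,wj(j,at(w,c(*q),z)).round(4),at(w,c(*q),z).round(4))
```

```text
mark 212 [194, 194, 194, 177, 157, 172, 173, 168, 140, 64, 96, 95, 140, 163, 163, 160, 194, 194, 193, 193]
mark 214 [191, 191, 191, 172, 156, 171, 172, 166, 137, 63, 95, 97, 141, 163, 163, 156, 189, 189, 190, 190]
mark 216 [193, 193, 193, 173, 156, 170, 169, 164, 135, 65, 94, 99, 141, 162, 164, 168, 191, 191, 191, 191]
mark 218 [189, 191, 193, 173, 156, 169, 168, 163, 134, 79, 74, 90, 125, 162, 163, 169, 192, 192, 192, 192]
ptr 224 [71, 70, 72, 105, 148, 157, 149, 143, 108, 68, 58, 57, 87, 91, 106, 123, 125, 124, 122, 117]
ptr 226 [95, 83, 80, 124, 159, 167, 167, 167, 130, 76, 58, 57, 88, 92, 135, 162, 166, 166, 165, 165]
ptr 228 [96, 95, 89, 124, 158, 165, 166, 165, 113, 64, 59, 55, 88, 92, 135, 161, 165, 165, 165, 165]
ptr 230 [94, 94, 83, 123, 157, 164, 164, 164, 111, 65, 58, 55, 88, 92, 133, 158, 162, 162, 162, 162]
ptr 232 [96, 97, 84, 125, 158, 164, 164, 164, 110, 65, 58, 54, 88, 93, 134, 160, 163, 162, 162, 163]
mark [-0.1225 -0.0351] [0.4608 0.1013 0.039 ]
ptr [-0.0851 -0.0314] [0.4968 0.1122 0.039 ]
barR [-0.065  -0.0319] [0.5166 0.1155 0.095 ]
barL [-0.065   0.0304] [0.5045 0.1766 0.095 ]
pin3 near [0.0064 0.0004] [0.5804 0.1609 0.086 ]
pin3 far [0.085  0.0001] [0.6576 0.1757 0.086 ]
barmid [-0.065  -0.0007] [0.5105 0.1461 0.095 ]
```

Third pin: near rim x≈0.006, far ≈0.085, y≈0, so it is placed well. The light top bands of the fins are at pixel rows 138.5 (mark) and 171.5 (pointer), so the pull is about 40 mm. Turning the gripper 90° over the bar.

Request:
drive_tool(rows=[[[0.01, 0, 0], [0, 0, -0.143], 105], [[0.01, 0, 0], [0, 0, -0.143], 105], [[0.01, -0.002, 0], [0, 0, -0.143], 105], [[0, 0, 0], [0, 0, -0.143], 105], [[0, 0, 0], [0, 0, -0.143], 105], [[0, 0, 0], [0, 0, -0.143], 105], [[0, 0, 0], [0, 0, -0.143], 105], [[0, 0, 0], [0, 0, -0.143], 105], [[0, 0, 0], [0, 0, -0.143], 105], [[0, 0, 0], [0, 0, -0.143], 105]])

```text
time_s: 13.0
ee_pos: [0.5121, 0.1472, 0.2439]
tool_rot: [[-0.323, 0.946, -0.0], [0.946, 0.323, 0.0], [0.0, -0.0, -1.0]]
contact_force: [-0.3, -0.3, 0.1]
opening: 0.0501
gripper_force: 0.0
```

Request:
drive_tool(rows=[[[0, 0, -0.02], [0, 0, -0.141], 105], [[0, 0, -0.03], [0, 0, 0], 105], [[0, 0, -0.02], [0, 0, 0], 105], [[0, 0, 0], [0, 0, 0], 105], [[0, 0, 0], [0, 0, 0], 105]])

```text
time_s: 13.5
ee_pos: [0.5118, 0.1471, 0.1743]
tool_rot: [[-0.193, 0.981, 0.0], [0.981, 0.193, -0.0], [-0.0, 0.0, -1.0]]
contact_force: [0.2, 0.5, -0.4]
opening: 0.0502
gripper_force: 0.0
```

Request:
drive_tool(rows=[[[-0.001, 0, -0.03], [0, 0, 0], 105], [[0, 0, -0.03], [0, 0, 0], 105], [[0, 0, -0.02], [0, 0, 0], 105], [[0, 0, -0.012], [0, 0, 0], 105], [[0, 0, -0.004], [0, 0, 0], 105], [[0, 0, 0], [0, 0, 0], 105], [[0, 0, 0], [0, 0, 0], 105]])

```text
time_s: 14.2
ee_pos: [0.5107, 0.1471, 0.0796]
tool_rot: [[-0.193, 0.981, 0.003], [0.981, 0.193, 0.001], [0.0, 0.003, -1.0]]
contact_force: [0.2, 0.8, 0.1]
opening: 0.0503
gripper_force: 0.0
```

Request:
drive_tool(rows=[[[0, 0, 0], [0, 0, 0], 150], [[0, 0, 0], [0, 0, 0], 180], [[0, 0, 0], [0, 0, 0], 220], [[0, 0, 0], [0, 0, 0], 240], [[0, 0, 0], [0, 0, 0], 240], [[0, 0, 0], [0, 0, 0], 240], [[0, 0, 0], [0, 0, 0], 240]])

```text
time_s: 14.9
ee_pos: [0.5105, 0.1471, 0.0791]
tool_rot: [[-0.193, 0.981, 0.003], [0.981, 0.193, 0.001], [0.0, 0.003, -1.0]]
contact_force: [0.8, 1.3, 5.7]
opening: 0.0139
gripper_force: 58.8
```

Request:
drive_tool(rows=[[[-0.002, -0.0004, 0], [0, 0, 0], 240], [[-0.004, -0.0008, 0], [0, 0, 0], 240], [[-0.006, -0.0012, 0], [0, 0, 0], 240], [[-0.008, -0.0016, 0], [0, 0, 0], 240], [[-0.008, -0.0016, 0], [0, 0, 0], 240], [[-0.006, -0.0012, 0], [0, 0, 0], 240], [[-0.003, -0.0006, 0], [0, 0, 0], 240], [[-0.001, -0.0002, 0], [0, 0, 0], 240], [[0, 0, 0], [0, 0, 0], 240], [[0, 0, 0], [0, 0, 0], 240]])

```text
time_s: 15.9
ee_pos: [0.4759, 0.1401, 0.0791]
tool_rot: [[-0.193, 0.981, 0.01], [0.981, 0.193, 0.002], [0.0, 0.01, -1.0]]
contact_force: [10.5, 1.7, -2.3]
opening: 0.014
gripper_force: 58.5
```

Run:
```python
from h import *
import pickle
j=np.array((.5742,.1593,.1935)); T=r.get_state()["ee_pos"]; print(T,wj(j,T))
ims=[]
for n in("wrist","scene"):
    w=snap(n); pickle.dump(w,open(n+"7.pkl","wb"))
    u,v=proj(w,jw(j,(-.12,-.033,.039))).astype(int); h=45 if n=="wrist" else 30; b=(u-h,v-h,u+h,v+h)
    print(n,b,[((proj(w,jw(j,X))-b[:2])*390/(2*h)).round().tolist() for X in((-.122,-.033,.039),(-.082,-.033,.039))])
    ims.append(cv2.resize(w["frame"][max(0,b[1]):b[3],b[0]:b[2],::-1],(390,390),interpolation=cv2.INTER_CUBIC))
cv2.imwrite("pics/c7.png",np.hstack(ims))
```

```text
[0.47593642 0.14005177 0.07914504] [-1.00131039e-01  6.56661761e-06]
wrist (np.int64(182), np.int64(212), np.int64(272), np.int64(302)) [[183.0, 197.0], [424.0, 196.0]]
scene (np.int64(164), np.int64(174), np.int64(224), np.int64(234)) [[197.0, 199.0], [268.0, 151.0]]
```

View pics/c7.png

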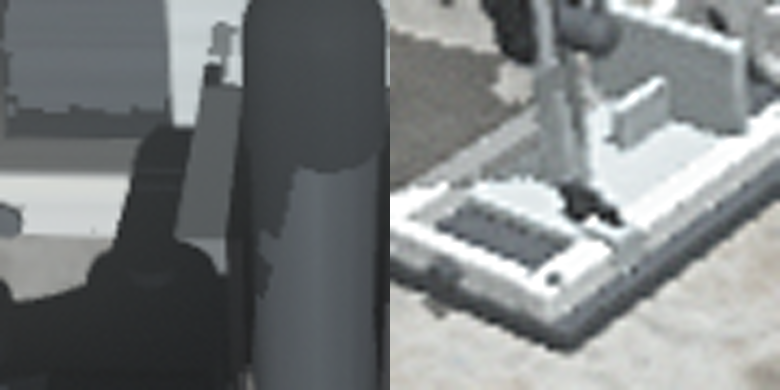

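Pulled 35.3 mm: the force of 10.5 N matches the spring at 35 mm, and the fins are close but not yet in line. Adding about 4.7 mm.

Request:
drive_tool(rows=[[[-0.002, -0.0004, 0], [0, 0, 0], 240], [[-0.002, -0.0004, 0], [0, 0, 0], 240], [[-0.001, -0.0002, 0], [0, 0, 0], 240], [[0, 0, 0], [0, 0, 0], 240], [[0, 0, 0], [0, 0, 0], 240], [[0, 0, 0], [0, 0, 0], 240]])

```text
time_s: 16.6
ee_pos: [0.4713, 0.1391, 0.0792]
tool_rot: [[-0.193, 0.981, 0.011], [0.981, 0.193, 0.002], [0.0, 0.011, -1.0]]
contact_force: [10.6, -0.0, -2.2]
opening: 0.0142
gripper_force: 58.6
```

Run:
```python
from h import *
import pickle
j=np.array((.5742,.1593,.1935)); s=r.get_state(); print(wj(j,s["ee_pos"]),s["contact_force"],s["gripper_force"])
w=snap("scene"); q=pickle.load(open("scene7.pkl","rb"))
# expected pixels of fins before / after
for n,X in(("mark out",(-.122,-.047,.039)),("mark in",(-.122,-.035,.039)),("ptr",(-.122,-.033,.039)),("ptr in",(-.122,-.010,.039)),("ptr 4mm short",(-.118,-.033,.039)),("ptr in short",(-.118,-.010,.039))): print(n,((proj(w,jw(j,X))-[174,184])*10).round())
a=[cv2.resize(x["frame"][184:224,174:214,::-1],(400,400),interpolation=cv2.INTER_CUBIC) for x in(q,w)]
cv2.imwrite("pics/c8.png",np.hstack(a))
```

```text
[-1.04817790e-01 -1.75471616e-05] [10.58907306 -0.0225923  -2.22040022] 58.6080801486969
mark out [248. 224.]
mark in [210. 209.]
ptr [204. 206.]
ptr in [133. 179.]
ptr 4mm short [215. 199.]
ptr in short [144. 171.]
```

View pics/c8.png

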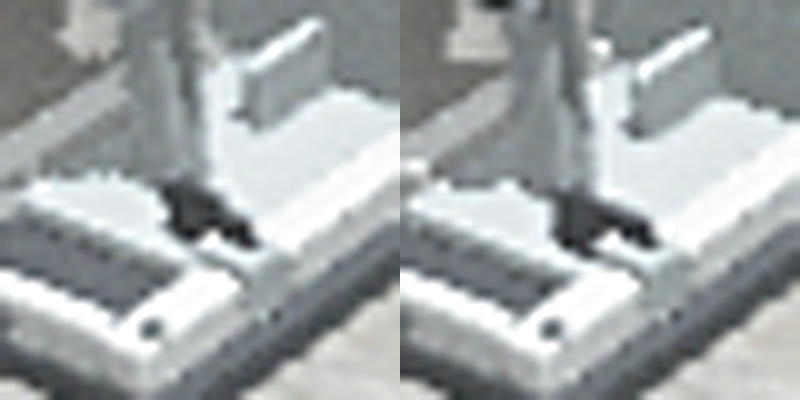

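The plate moved as expected, and the pointer fin and clip fin now form one continuous line from (570,190) to (655,240). The TCP has travelled 40.0 mm, equal to the measured gap, and the pull force is steady. Handing in.

```bash
python3 -c "
from bench import r
s=r.get_state();print(s['time_s'],abs(s['qd']).max(),s['gripper_force']);print(r.job_done())"
```

```text
16.65 0.0020269032056907683 58.60664784908295
the job is handed in; nothing more can be done
None
```

The loose pin lies in the groove on the two lower pins, released, and I handed the job in at 16.65 s with the gripper holding the end stop 40 mm out at the mark; the result was not reported back, and I did not look at the pins again after the pull.

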